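# Close a split gasket mould on its dowels and hold it shut

## Task

Close the small two-part gasket mould: first pull the black knob at the front of the bolted-down lower half all the way out to its stop, so that its pin no longer lies across the mould face. Then pick up the upper half by its lug, fit it over the two dowels (large hole on the thick dowel, small hole on the thin one) and press it down against the sprung ejector pins until the faces meet. Finish while still gripping the lug and holding the mould pressed shut; leave the tin, the brass nipple and the screwdriver alone.

Things in the scene. Friction and masses are not known exactly. Their poses are not given: they have to be found in the camera images.
- face_centre (a point): Centre of the top (parting) face of the lower mould half: an aluminium block 80 mm (x) by 120 mm (y) whose face is 40 mm above the bench, on a dark 104 x 156 x 8 mm sole plate fixed to the bench. Face has a shallow ring-shaped cavity. x axis points away from the stop knob, y to the thick dowel, z up.
- thick_dowel (a point): Foot of the thick dowel, on the parting face 44 mm from its centre on the +y side: diameter 14 mm, 20 mm tall, straight for 12 mm and then tapered to 6 mm at the tip.
- thin_dowel (a point): Foot of the thin dowel, on the parting face 44 mm from its centre on the -y side: diameter 10 mm, 20 mm tall, straight for 12 mm and then tapered to 4.5 mm at the tip.
- ejector (a joint): Four ganged steel ejector pins (8 mm diameter, at 28 mm in x and 24 mm in y from the face centre) that stand 8 mm above the parting face and move straight down together. 0 = up, 0.008 = level with the face. Spring: 8 N to start them, 16 N in all to push them level with the face (the upper half's own weight, 3.5 to 6.5 N, counts towards it and alone does not move them); they rise again when let go.
- stop_pin (a joint): Travel of the sprung stop pin: 0 = in (its 10 mm nose lies 14 mm across the parting face, 4 to 14 mm above it, and blocks the upper half), 0.020 = pulled out against its stop, away from the mould along the face's -x; starts at 0 to 0.004. Pulling takes 5 to 7 N; a friction ring keeps it wherever it is left.
- stop_knob (a point): Centre of the black round pull knob on the stop pin: 26 mm diameter, 24 mm long along the pull axis, axis level, 49 mm above the bench, 98 mm in front of the face centre (face -x) when in. It moves with the pin and pulls along the face's -x. A dark guide block (26 x 34 mm, 56 mm high) stands between it and the mould, 12 mm from the knob when in.
- upper_lug (a point): Centre of the lifting lug on the upper mould half (loose, 0.35 to 0.65 kg, lies on the bench underside down): a flat-sided aluminium bar 50 mm long (x), 18 mm thick (y), 32 mm high, standing on the 80 mm (x) by 120 mm (y) by 22 mm thick plate. The lug centre is 38 mm above the plate's underside and 16 mm above its top. A decorative 3 mm step surrounds the lug's foot. y points to the large hole, z up.
- upper_underside (a point): Centre of the underside of the upper half, 38 mm below the lug centre; when the mould is shut it coincides with the centre of the parting face.
- large_hole (a point): Centre of the large through hole (16 mm) at the underside of the upper half, 44 mm from its middle on the +y side.
- small_hole (a point): Centre of the small through hole (12 mm) at the underside of the upper half, 44 mm from its middle on the -y side.
- upper_half: The upper mould half as a whole; origin at the centre of its underside, axes as the lug's.
- lower_half: The lower mould half as a whole with sole plate, dowels, ejector pins and stop pin; origin on the bench below the face centre, axes as the face's. A fixed yellow crate, about 0.25 m high, stands on the bench to the left and behind it (x over 0.57, y over 0.04): keep the arm clear of it on the way.
- paste_tin: Bystander: round tin, 63 mm diameter, 31 mm high, behind the lower half; origin at its foot.
- hex_nipple: Bystander: brass hex nipple, 59 mm long and 31 mm across, lying behind the lower half, left of the tin; origin at its foot.
- screwdriver_red: Bystander: red-handled screwdriver, 221 mm long, lying behind the upper half; origin at its foot.
Mind the look-alikes: they are no part of the job. What is shaped like the lower_half but red is not meant.

How it is judged (in metres and radians):
On the way, in this order (a step that is already met when the one before it is completed fails the run):
1. the stop pin is pulled out to its stop (value of joint stop_pin above 0.018 m), for 0.2 s.
2. the upper half is on both dowels, the right way round (horizontal distance between large_hole and thick_dowel below 0.003 m and horizontal distance between small_hole and thin_dowel below 0.003 m and z of upper_underside in the frame of face_centre below 0.012 m), for 0.1 s.
At the end, for the whole second after the job is handed in: Stop pin still out 17 mm or more; upper half on both dowels, large hole on thick, each within 2.5 mm; gap under 1.5 mm, tilt under 0.03 rad, ejectors down 6.2 mm or more; fingers hold the upper half (over 5 N) and the halves press together with over 12 N, at rest (value of joint stop_pin above 0.017 m and horizontal distance between large_hole and thick_dowel below 0.0025 m and horizontal distance between small_hole and thin_dowel below 0.0025 m and z of upper_underside in the frame of face_centre below 0.0015 m and angle between the z axis of upper_underside and the z axis of face_centre, either way round below 0.03 rad and value of joint ejector above 0.0062 m and contact force between upper_half and lower_half above 12 N and contact force between upper_half and the fingers above 5 N and linear speed of upper_half below 0.02 m/s); the arm keeps its last pose, push and grip.
It fails at once if the tin was disturbed (moved over 20 mm) (distance of paste_tin from where it was at the start of the episode above 0.02 m).
It fails at once if the brass nipple was disturbed (moved over 20 mm) (distance of hex_nipple from where it was at the start of the episode above 0.02 m).
It fails at once if the screwdriver was disturbed (moved over 20 mm) (distance of screwdriver_red from where it was at the start of the episode above 0.02 m).
It also fails if it takes over 58 s, if anything falls off the work surface, if the arm or the gripper's body presses on something with over 40 N, if the wrist force passes 120 N, or if a joint passes its speed limit or range.

## Robot

A 6-joint arm with a two-finger parallel gripper is mounted at the origin on a cart in front of the work surface, level with it; the furniture and walls round the work are solid. World frame = base frame: x ahead of the robot, y to its left, z up, the work surface at z = 0. Lengths are in mm, angles in degrees, forces in N, time in s.
With the tool pointing down it reaches from about 350 to 775 mm from the base axis. Payload 7.3 kg.
Tool frame: the origin (TCP) lies on the centre line of the jaws, within the pads' length; the fingertips stand 17 mm ahead of it and the grasp point (between the pads) lies 2 mm behind it; z points along the fingers, y is the line along which they close (so a half turn about z gives the same grasp; the last joint's range is limited). The gripper opens to 92 mm and grips with 3 to 60 N. Pads are 19 mm wide; open, the fingers measure 130 mm over their backs; the gripper's body (75 mm by 190 mm) begins 47 mm behind the grasp point.
Start: joints at [-81.475, 19.595, 87.324, -0, 73.075, -8.365], TCP at [152.56, -502.363, 243.741] pointing down, gripper open.
Joint ranges: [-145.02, 145.02], [-44.19, 115.74], [2.07, 154.8], [-57.11, 237.11], [16.16, 152.29], [-177.93, 177.93]. Speed limits (degrees/s): [147.25, 147.25, 180, 180, 180, 180].

## Interface

Orientations are given as a 3x3 rotation matrix whose columns are the frame's x, y, z axes.
In Python, from plant import * gives the robot as it stands.
- The arm moves only by the tool move_arm, never from a script. Its argument "motion" is one flat list of numbers, 7 for each row, row after row: the turn, a rotation vector about the tool's x, y, z in rad, then the shift along the tool's x, y, z in mm, then the opening, from -1 (shut) to 1 (fully open). In form: [wx, wy, wz, x, y, z, hand, wx, wy, wz, x, y, z, hand, ...]. A call has 1 to 20 rows; each row shifts and turns the commanded pose from where the row before left it, along the tool's axes as they then stand; what a row does not reach is not made up. A row lasts 1/12 s, in which the tool goes at most 41.7 mm and 7.16 degrees, less where a joint would pass 70% of its speed; a pose out of reach is approached as far as the arm can. A call is refused whole if a number of a shift passes 41.7 or a number of a turn 0.125, either way. A call with a gripper value outside its range is refused whole. The fingers move at their own pace and stop on an object; "grip_force" is the grip in N (left out, the last holds). Time passes only in rows, so rows that do not move let the fingers close. It gives the time, the measured TCP pose, the force, the opening and the grip force at its end, in the units of the state.
- get_state(): the state, without advancing time (a new reading comes with each control period).
- grab_frame(name): name is "side" or "top" or "wrist"; returns the picture (384x512x3 uint8, red, green, blue); there is no depth.
- get_calibration(name): a dict with "fx", "fy", "cx", "cy" (pixels), "cam_to_world" (4x4, takes a point from camera to world coordinates). Camera axes: x right, y down, z forward; pixel columns grow to the right and rows downward; lengths in mm; the calibration is good to about 2 mm. The wrist camera is an equidistant fisheye: a pixel r from the principal point sees the ray r / f radians off the axis. A picture is of the moment at which its call begins: read the wrist's pose just before it. get_calibration takes no time and is no camera call; for the wrist camera it gives the pose at the moment of the call.
- hand_in(): hands the job in; it is judged then, once.
The state is a dict: "clock": time; "qpos": joint angles; "joint_vel": joint speeds; "joint_torque": joint torques, N m; "position": TCP position; "orientation": TCP orientation; "contact_force": force on the tool from outside, world axes, zero at the start; "torque": the same for the moment, N m; "finger_gap": finger opening in mm; "grasp_force": force on a finger pad.
Only numpy, scipy, OpenCV 4.12 (cv2) and the standard library are available. Lean on these libraries where they do the work, as an engineer would, in place of code of your own. Each camera call takes 0.05 s, during which the arm holds its last target. There are 200 camera calls.

## Working session

There is one attempt and no reset: what is moved stays moved. The work goes in short steps, Python scripts to look and compute and a tool call to move; the robot and the scene stay as the last step left them, time stands still between calls to the robot, and variables do not carry over. Pictures are saved under pics/ and viewed, at most 10 in all, crops included, and the job is handed in when it is done.

Besides the shell and the picture viewer there is one more tool, called after "Call:" as name(argument=value, ...) on one line, values as JSON. move_arm: Moves the arm, as the interface text tells. Its arguments: {"type":"object","properties":{"motion":{"type":"array"},"grip_force":{"type":"number"}},"required":["motion"]}

```bash
mkdir -p pics
python3 - <<'E'
from plant import *
import cv2
s=get_state();print(s)
for n in ("top","side"):
    c=get_calibration(n);print(n,c)
    f=grab_frame(n);cv2.imwrite(f"pics/{n}0.png",cv2.resize(f[:,:,::-1],(800,600),interpolation=cv2.INTER_CUBIC))
E
```

```text
{'clock': 0.0, 'qpos': array([-8.14753115e+01,  1.96368808e+01,  8.73781171e+01, -6.38302346e-04,
        7.30752660e+01, -8.36631309e+00]), 'joint_vel': array([ 0.02465196,  0.00059094, -0.07894315, -0.00242809, -0.13472225,
       -0.05304627]), 'joint_torque': array([ 1.41525859e-03, -4.31232297e+01, -2.44225538e+01,  7.18342862e-02,
        5.59650629e-02, -1.44923843e-04]), 'position': array([ 152.48931571, -501.95671872,  243.03552542]), 'orientation': array([[ 9.56858310e-01,  2.90554841e-01, -2.44070624e-04],
       [ 2.90554861e-01, -9.56857069e-01,  1.55641596e-03],
       [ 2.18683490e-04, -1.56018545e-03, -9.99998759e-01]]), 'contact_force': array([-0.15417459, -0.57236957,  0.19586091]), 'torque': array([0.02070204, 0.02186777, 0.03817764]), 'grasp_force': 0.0, 'finger_gap': 91.80463202112601}
top {'fx': 450.3633114909082, 'fy': 450.3633114909082, 'cx': 263.6635340689248, 'cy': 183.3026299898629, 'cam_to_world': array([[-4.69399583e-03, -9.86481722e-01,  1.63804088e-01,
         4.38217567e+02],
       [-9.99523162e-01,  9.62769623e-03,  2.93386377e-02,
        -3.29317750e+02],
       [-3.05190858e-02, -1.63588265e-01, -9.86056522e-01,
         1.26568798e+03],
       [ 0.00000000e+00,  0.00000000e+00,  0.00000000e+00,
         1.00000000e+00]])}
side {'fx': 384.4388134498257, 'fy': 384.4388134498257, 'cx': 263.59524367052217, 'cy': 188.45871589633737, 'cam_to_world': array([[ 9.99857009e-01, -1.20393838e-02,  1.18749680e-02,
         6.08551649e+02],
       [-1.58399493e-02, -4.20912702e-01,  9.06962840e-01,
        -1.39607757e+03],
       [-5.92094889e-03, -9.07021251e-01, -4.21043219e-01,
         5.89678737e+02],
       [ 0.00000000e+00,  0.00000000e+00,  0.00000000e+00,
         1.00000000e+00]])}
```

View pics/top0.png

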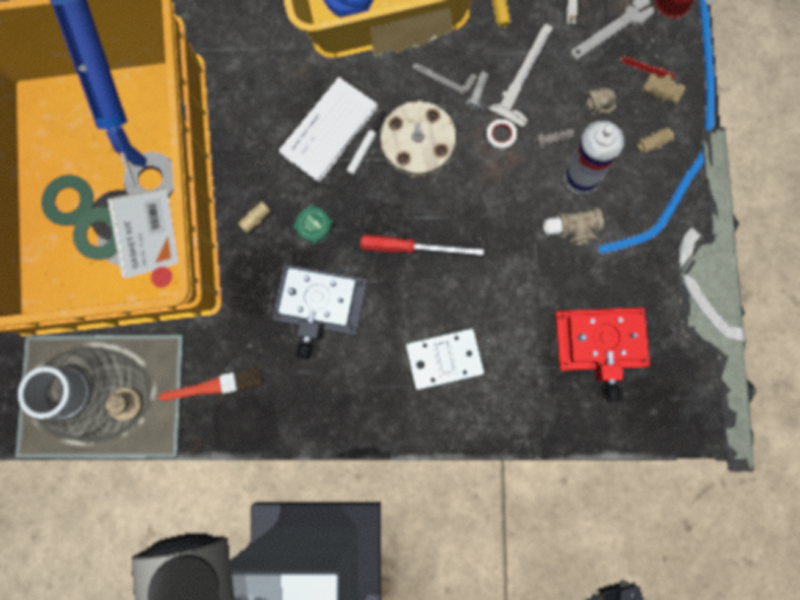

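View pics/side0.png

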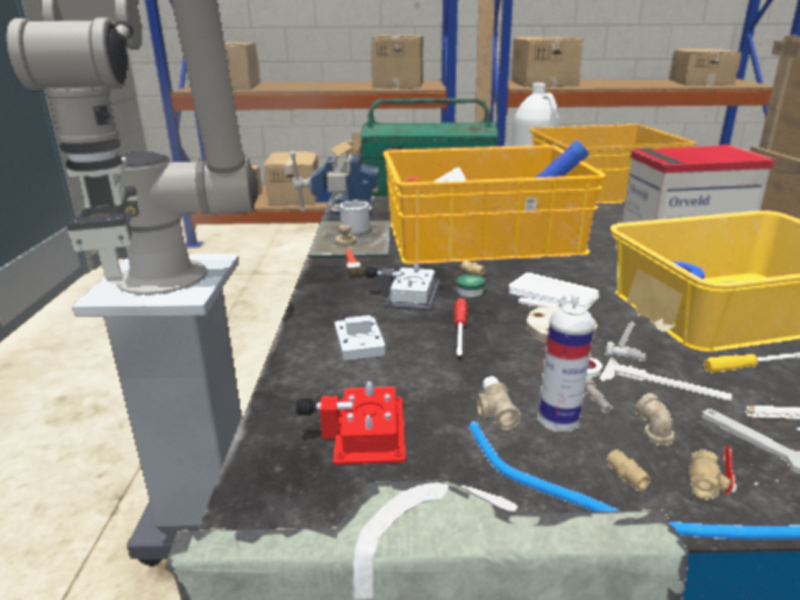

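The top view shows the grey lower half at (319,298) with its knob at (304,346), and the upper half at (445,358). The red look-alike is at (608,340). I'll zoom in on the two grey parts.

Run:
```python
import cv2,numpy as np
from plant import *
f=np.mean([grab_frame("top").astype(float) for _ in range(3)],0).astype('uint8')[:,:,::-1]
a=f[160:260,165:325]
cv2.imwrite("pics/z.png",cv2.resize(a,(800,500),interpolation=cv2.INTER_CUBIC))
```

```text
(no output)
```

View pics/z.png

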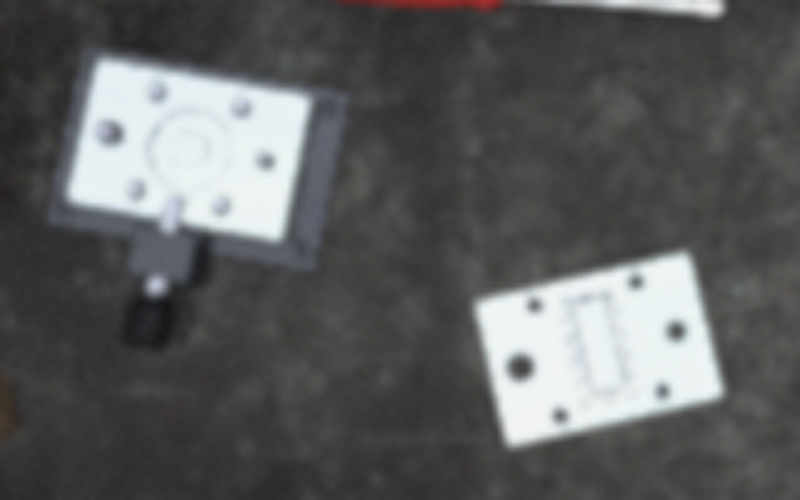

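Lower face corners in the crop are about (98,60), (312,96), (284,242) and (68,205), with the thick dowel on the left. Upper plate corners are (475,300), (690,252), (722,396) and (510,446), with the large hole also on the left.

```bash
cat > h.py <<'E'
import numpy as np, cv2
from plant import *
from scipy.spatial.transform import Rotation as R
def unproj(n,px,z,cal=None):
    c=cal or get_calibration(n);T=c["cam_to_world"];out=[]
    for u,v in px:
        d=np.array([(u-c["cx"])/c["fx"],(v-c["cy"])/c["fy"],1.])
        if n=="wrist":
            r=np.hypot(d[0],d[1]); d=np.array([d[0]/r*np.sin(r),d[1]/r*np.sin(r),np.cos(r)])
        d=T[:3,:3]@d; o=T[:3,3]; out.append(o+d*(z-o[2])/d[2])
    return np.array(out)
def project(n,P,cal):
    c=cal;T=c["cam_to_world"];p=(np.asarray(P,float)-T[:3,3])@T[:3,:3]
    if n=="wrist":
        rr=np.hypot(p[:,0],p[:,1]);th=np.arctan2(rr,p[:,2])
        q=p[:,:2]/rr[:,None]*th[:,None]
    else: q=p[:,:2]/p[:,2:]
    return q*[c["fx"],c["fy"]]+[c["cx"],c["cy"]]
def fk(T): return T
E
python3 - <<'E'
from h import *
def crop(p): return (np.array(p,float)+.5)/5-.5+[165,160]
for nm,p,z in (("low",[(98,60),(312,96),(284,242),(68,205)],40),("up",[(475,300),(690,252),(722,396),(510,446)],22)):
    P=unproj("top",crop(p),z);c=P.mean(0)
    y=(P[0]+P[3]-P[1]-P[2])[:2]; x=(P[0]+P[1]-P[2]-P[3])[:2]
    print(nm,c.round(1),"len",np.linalg.norm(y)/2,np.linalg.norm(x)/2,"yaw",np.degrees(np.arctan2(-y[0],y[1])),np.degrees(np.arctan2(x[1],x[0])))
print(unproj("top",crop([(148,325)]),55))
print(get_calibration("wrist"))
E
```

```text
low [ 625.6 -124.    40. ] len 121.72667023249065 82.55417970325684 yaw -10.186728704203624 -10.24600275903557
up [ 516.3 -348.9   22. ] len 120.50827512066796 81.50010966217121 yaw 12.49909286410764 12.355912424229034
[[ 528.22147678 -105.26505791   55.        ]]
{'fx': 297.3186396354542, 'fy': 297.3186396354542, 'cx': 249.32342921281275, 'cy': 191.24872725962953, 'cam_to_world': array([[ 2.91052515e-01, -9.23340150e-01, -2.50462372e-01,
         2.19894339e+02],
       [-9.56706387e-01, -2.81216048e-01, -7.50361506e-02,
        -4.82350431e+02],
       [-1.15014786e-03,  2.61458411e-01, -9.65214057e-01,
         3.86285022e+02],
       [ 0.00000000e+00,  0.00000000e+00,  0.00000000e+00,
         1.00000000e+00]])}
```

Call:
move_arm(motion=[0,0,0.118,0,0,0,1,0,0,0.118,0,0,0,1,0,0,0.118,0,0,0,1,0,0,0.118,0,0,0,1,0,0,0,21,-31.5,4,1,0,0,0,21,-31.5,4,1,0,0,0,21,-31.5,4,1,0,0,0,21,-31.5,4,1,0,0,0,21,-31.5,4,1,0,0,0,21,-31.5,4,1,0,0,0,21,-31.5,4,1,0,0,0,21,-31.5,4,1,0,0,0,21,-31.5,4,1,0,0,0,21,-31.5,4,1,0,0,0,21,-31.5,4,1,0,0,0,21,-31.5,4,1,0,0,0,21,-31.5,4,1,0,0,0,21,-31.5,4,1,0,0,0,0,0,0,1,0,0,0,0,0,0,1])

```text
clock: 1.92
position: [520.3, -118.4, 187.0]
orientation: [[0.985, -0.173, -0.001], [-0.173, -0.985, 0.0], [-0.001, -0.0, -1.0]]
contact_force: [0.2, -0.1, 0.4]
finger_gap: 91.7
grasp_force: 0.0
```

Run:
```python
from h import *
import json
s=get_state();print(s['position'],s['orientation'])
c=get_calibration("wrist");f=grab_frame("wrist")
np.savez("w1.npz",f=f,T=c["cam_to_world"])
g=f[:,:,::-1].copy()
X=np.array([np.cos(np.radians(-10.2)),np.sin(np.radians(-10.2)),0]);Y=np.array([-X[1],X[0],0]);O=np.array([625.6,-124,0])
P=[O+X*a+Y*b+[0,0,z] for a,b,z in ((40,60,40),(40,-60,40),(-40,60,40),(-40,-60,40),(0,44,60),(0,-44,60),(-98,0,49))]
q=project("wrist",P,c);print(q.round(1))
b=cv2.resize(g,(800,600),interpolation=cv2.INTER_CUBIC)
for u,v in q: cv2.circle(b,(int(u*800/512),int(v*800/512)),3,(0,0,255),1)
cv2.imwrite("pics/w1.png",b)
```

```text
[ 520.33561464 -118.4108124   187.040595  ] [[ 9.84992842e-01 -1.72592092e-01 -1.03518155e-03]
 [-1.72591949e-01 -9.84993385e-01  2.26782330e-04]
 [-1.05878782e-03 -4.47149698e-05 -9.99999438e-01]]
[[175.2  40.6]
 [298.1  39.4]
 [175.1 119.5]
 [297.5 119.2]
 [186.4  76.3]
 [284.   75.6]
 [235.5 178.8]]
```

View pics/w1.png

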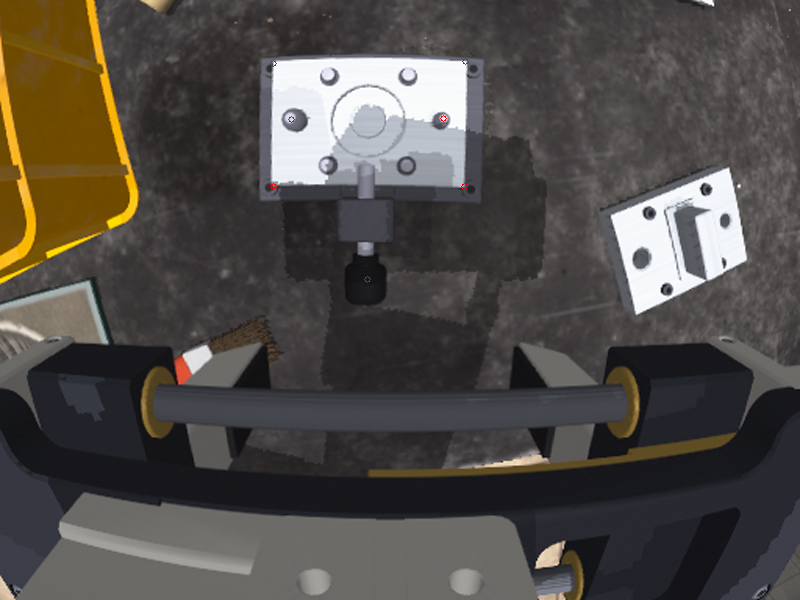

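The wrist view confirms the estimate: the projected corners and dowels fall within 2 px, and the knob is at (366,280) against a predicted (367,279). Next I'll grasp the knob.

Call:
move_arm(motion=[0,0,0,5.5,-13,0,1,0,0,0,0,0,28,1,0,0,0,0,0,28,1,0,0,0,0,0,28,1,0,0,0,0,0,28,1,0,0,0,0,0,28,1,0,0,0,0,0,0,1,0,0,0,0,0,0,-1,0,0,0,0,0,0,-1,0,0,0,0,0,0,-1,0,0,0,0,0,0,-1,0,0,0,0,0,0,-1,0,0,0,0,0,0,-1,0,0,0,0,0,0,-1,0,0,0,0,0,0,-1], grip_force=40)

```text
clock: 3.22
position: [527.5, -108.3, 48.0]
orientation: [[0.984, -0.176, 0.0], [-0.176, -0.984, -0.0], [0.0, 0.0, -1.0]]
contact_force: [-0.0, -0.7, -0.4]
finger_gap: 43.2
grasp_force: 0.0
```

Call:
move_arm(motion=[0,0,0,0,0,0,-1,0,0,0,0,0,0,-1,0,0,0,0,0,0,-1,0,0,0,0,0,0,-1,0,0,0,0,0,0,-1,0,0,0,-3,0,0,-1,0,0,0,-3,0,0,-1,0,0,0,-3,0,0,-1,0,0,0,-3,0,0,-1,0,0,0,-3,0,0,-1,0,0,0,-2,0,0,-1,0,0,0,0,0,0,-1])

```text
clock: 4.22
position: [512.0, -101.6, 47.7]
orientation: [[0.984, -0.177, 0.003], [-0.177, -0.984, 0.005], [0.002, -0.005, -1.0]]
contact_force: [9.2, 20.0, -2.2]
finger_gap: 24.4
grasp_force: 40.0
```

Call:
move_arm(motion=[0,0,0,-2,-2,0,-1,0,0,0,-2,-2,0,-1,0,0,0,-2,0,0,-1,0,0,0,0,0,0,-1,0,0,0,0,0,0,-1])

```text
clock: 4.63
position: [510.1, -100.9, 47.9]
orientation: [[0.984, -0.177, 0.01], [-0.177, -0.984, -0.002], [0.01, -0.0, -1.0]]
contact_force: [17.1, 0.9, -13.3]
finger_gap: 24.5
grasp_force: 40.0
```

Call:
move_arm(motion=[0,0,0,-2,0,0,-1,0,0,0,-1,0,0,-1,0,0,0,0,0,0,-1,0,0,0,0,0,0,-1,0,0,0,0,0,0,-1])

```text
clock: 5.05
position: [509.9, -100.9, 48.0]
orientation: [[0.984, -0.178, 0.016], [-0.178, -0.984, -0.003], [0.016, 0.0, -1.0]]
contact_force: [25.0, 1.1, -21.1]
finger_gap: 24.6
grasp_force: 40.0
```

Call:
move_arm(motion=[0,0,0,2,0,0,-1,0,0,0,1,0,0,-1,0,0,0,0,0,0,1,0,0,0,0,0,0,1,0,0,0,0,0,0,1,0,0,0,0,0,0,1,0,0,0,0,0,0,1,0,0,0,0,0,-30,1,0,0,0,0,0,-30,1,0,0,0,0,0,-30,1,0,0,0,0,0,-30,1,0,0,0,0,0,-20,1,0,0,0,0,0,0,1,0,0,0,0,0,0,1])

```text
clock: 6.22
position: [505.7, -100.4, 188.6]
orientation: [[0.984, -0.176, 0.002], [-0.176, -0.984, -0.001], [0.002, 0.001, -1.0]]
contact_force: [-0.4, -0.4, 0.6]
finger_gap: 91.3
grasp_force: 0.0
```

Run:
```python
from h import *
s=get_state();print(s['position'],s['orientation'][:,0],s['finger_gap'])
c=get_calibration("wrist");f=grab_frame("wrist")
np.savez("w2.npz",f=f,T=c["cam_to_world"])
g=f[:,:,::-1].copy()
X=np.array([np.cos(np.radians(-10.2)),np.sin(np.radians(-10.2)),0]);Y=np.array([-X[1],X[0],0]);O=np.array([625.6,-124,0])
P=[O+X*a+Y*b+[0,0,z] for a,b,z in ((40,60,40),(40,-60,40),(-40,60,40),(-40,-60,40),(0,44,60),(0,-44,60),(-118,0,49))]
q=project("wrist",P,c)
x0,y0=140,20
b=cv2.resize(g[y0:y0+180,x0:x0+220],None,fx=3.6,fy=3.3,interpolation=cv2.INTER_CUBIC)
b=cv2.resize(g[y0:y0+180,x0:x0+220],None,fx=3.3,fy=3.3,interpolation=cv2.INTER_CUBIC)
print(((q-[x0,y0]+.5)*3.3).round(1))
for u,v in q: cv2.circle(b,(int((u-x0+.5)*3.3),int((v-y0+.5)*3.3)),3,(0,0,255),1)
cv2.imwrite("pics/w2.png",b)
```

```text
[ 505.67642804 -100.43733161  188.59505722] [ 0.98433179 -0.17631145  0.00228119] 91.32099428016258
[[167.5  15.9]
 [568.7  17.1]
 [165.9 272.3]
 [569.8 273.3]
 [208.3 126.8]
 [528.6 127.7]
 [367.6 534.1]]
```

View pics/w2.png

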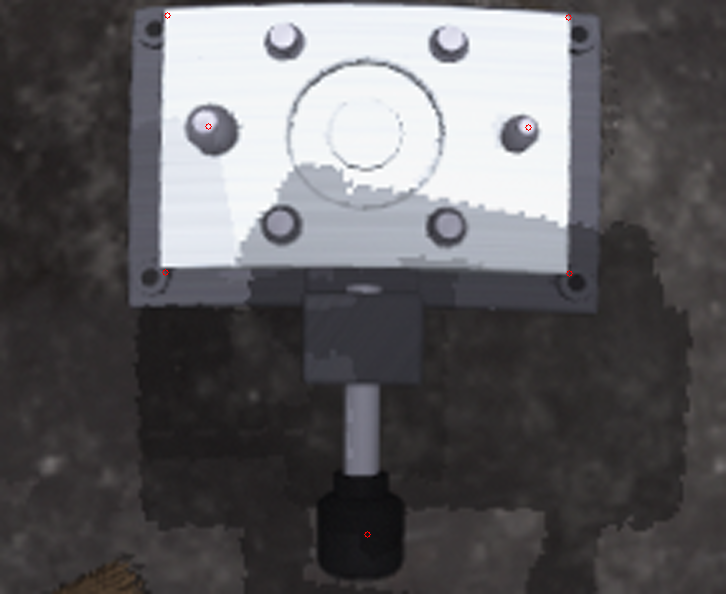

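The pin is fully out: its nose is gone from the face and the knob sits at crop (362,530). The lower half is about 1 mm further left than estimated. Now the upper half.

Call:
move_arm(motion=[0,0,-0.0985,0,0,0,1,0,0,-0.0985,0,0,0,1,0,0,-0.0985,0,0,0,1,0,0,-0.0985,0,0,0,1,0,0,0,-11,34,1,1,0,0,0,-11,34,1,1,0,0,0,-11,34,1,1,0,0,0,-11,34,1,1,0,0,0,-11,34,1,1,0,0,0,-11,34,1,1,0,0,0,-11,34,1,1,0,0,0,0,0,0,1,0,0,0,0,0,0,1])

```text
clock: 7.35
position: [480.1, -350.3, 178.2]
orientation: [[0.977, 0.212, -0.003], [0.212, -0.977, 0.003], [-0.002, -0.003, -1.0]]
contact_force: [0.1, 0.2, -0.4]
finger_gap: 91.8
grasp_force: 0.0
```

Run:
```python
from h import *
s=get_state();print(s['position'],s['orientation'][:,0],s['finger_gap'])
c=get_calibration("wrist");f=grab_frame("wrist")
g=f[:,:,::-1].copy()
t=np.radians(12.4)
X=np.array([np.cos(t),np.sin(t),0]);Y=np.array([-X[1],X[0],0]);O=np.array([516.3,-348.9,0])
P=[O+X*a+Y*b+[0,0,z] for a,b,z in ((40,60,22),(40,-60,22),(-40,60,22),(-40,-60,22),(0,44,22),(0,-44,22),(25,9,54),(25,-9,54),(-25,-9,54),(-25,9,54))]
q=project("wrist",P,c)
x0,y0=140,50
b=cv2.resize(g[y0:y0+180,x0:x0+220],None,fx=3.3,fy=3.3,interpolation=cv2.INTER_CUBIC)
print(((q-[x0,y0]+.5)*3.3).round(1))
for u,v in q: cv2.circle(b,(int((u-x0+.5)*3.3),int((v-y0+.5)*3.3)),3,(0,0,255),1)
cv2.imwrite("pics/w3.png",b)
```

```text
[ 480.08202756 -350.29939316  178.21293351] [ 0.97728153  0.21193296 -0.00228754] 91.7590266507266
[[186.1 192.5]
 [579.9 193.1]
 [194.1 447.2]
 [571.4 446.8]
 [240.3 320.9]
 [526.2 321. ]
 [352.4 242.3]
 [419.  242.4]
 [417.6 422.5]
 [353.1 422.5]]
```

View pics/w3.png

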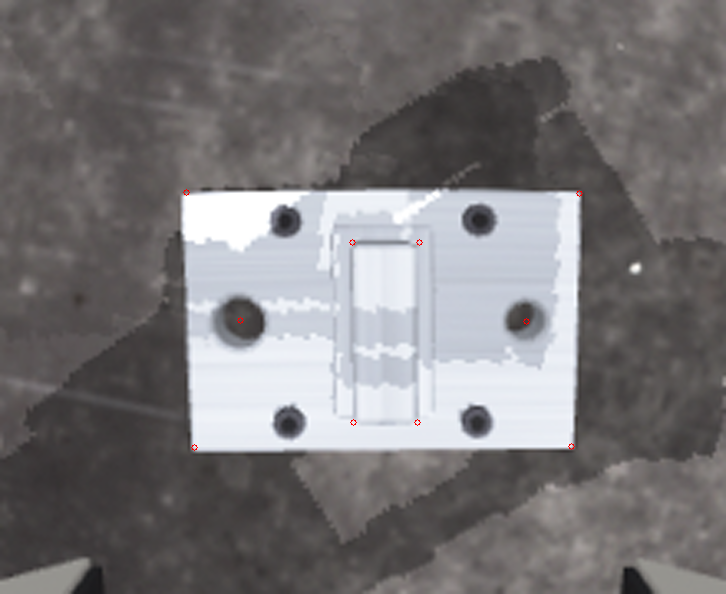

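The upper half lies as estimated: the corners match to about 3 crop px and the lug matches too. Next I'll grip the lug.

Call:
move_arm(motion=[0,0,-0.003,17.7,3,0,1,0,0,0,17.7,3,0,1,0,0,0,0,0,27,1,0,0,0,0,0,27,1,0,0,0,0,0,27,1,0,0,0,0,0,27,1,0,0,0,0,0,25,-1,0,0,0,0,0,0,-1,0,0,0,0,0,0,-1,0,0,0,0,0,0,-1,0,0,0,0,0,0,-1,0,0,0,0,0,0,-1,0,0,0,0,0,0,-1,0,0,0,0,0,0,-1,0,0,0,0,0,0,-1,0,0,0,0,0,0,-1,0,0,0,0,0,0,-1], grip_force=60)

```text
clock: 8.82
position: [517.3, -347.5, 47.8]
orientation: [[0.976, 0.218, 0.0], [0.218, -0.976, -0.0], [0.0, 0.0, -1.0]]
contact_force: [0.2, -0.1, -0.5]
finger_gap: 22.9
grasp_force: 0.0
```

Call:
move_arm(motion=[0,0,0,0,0,0,-1,0,0,0,0,0,0,-1,0,0,0,0,0,0,-1,0,0,0,0,0,0,-1,0,0,0,0,0,0,-1,0,0,0,0,0,0,-1])

```text
clock: 9.32
position: [517.3, -347.7, 47.8]
orientation: [[0.976, 0.218, 0.0], [0.218, -0.976, -0.0], [0.0, 0.0, -1.0]]
contact_force: [-0.9, -1.4, 0.2]
finger_gap: 17.6
grasp_force: 60.0
```

Call:
move_arm(motion=[0,0,0,0,0,-15,-1,0,0,0,0,0,-25,-1,0,0,0,0,0,-30,-1,0,0,0,0,0,-30,-1,0,0,0.0995,0,0,0,-1,0,0,0.0995,0,0,0,-1,0,0,0.0995,0,0,0,-1,0,0,0.0995,0,0,0,-1,0,0,0,9.8,-34.4,0,-1,0,0,0,9.8,-34.4,0,-1,0,0,0,9.8,-34.4,0,-1,0,0,0,9.8,-34.4,0,-1,0,0,0,9.8,-34.4,0,-1,0,0,0,9.8,-34.4,0,-1,0,0,0,9.8,-34.4,0,-1,0,0,0,0,0,0,-1,0,0,0,0,0,0,-1,0,0,0,0,0,0,-1])

```text
clock: 10.82
position: [626.8, -122.3, 146.5]
orientation: [[0.984, -0.176, -0.003], [-0.176, -0.984, 0.0], [-0.003, 0.0, -1.0]]
contact_force: [-0.1, 0.1, -5.2]
finger_gap: 17.4
grasp_force: 60.0
```

Run:
```python
from h import *
s=get_state();print(s['position'],s['orientation'][:,0],s['finger_gap'],s['contact_force'],s['torque'])
c=get_calibration("wrist");f=grab_frame("wrist")
g=f[:,:,::-1].copy()
cv2.imwrite("pics/w4.png",cv2.resize(g,(800,600),interpolation=cv2.INTER_CUBIC))
```

```text
[ 626.76664125 -122.31815502  146.53246164] [ 0.98431489 -0.17640119 -0.00261081] 17.35044340551721 [-0.06404619  0.0618021  -5.15073433] [ 0.02650707  0.01922156 -0.00788819]
```

View pics/w4.png

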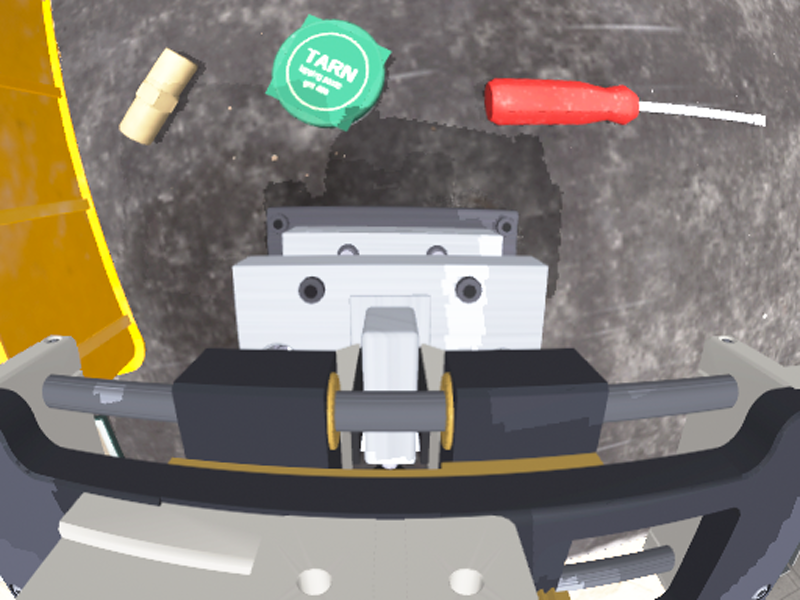

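The upper half is held squarely over the lower half, with the tin and nipple clear. The upper plate's far corners are at (233,265) and (548,257), and the lower face's far corners are at (282,234) and (503,234). I'll use these to check the relative alignment.

Run:
```python
from h import *
k=512/800
t=np.radians(-10.16);X=np.array([np.cos(t),np.sin(t),0]);Y=np.array([-X[1],X[0],0])
U=unproj("wrist",(np.array([(233.,265),(548,257)])+.5)*k-.5,120.7);L=unproj("wrist",(np.array([(282.,233),(503,233)])+.5)*k-.5,40)
for n,p in(("U",U),("L",L)):
    d=p[0]-p[1];print(n,p.round(1),"len",np.linalg.norm(d),"yaw",np.degrees(np.arctan2(-d[0],d[1])),"centre",(p.mean(0)-40*X).round(1))
print("L-U in tool x,tool -y",(L-U).mean(0)@X,(L-U).mean(0)@Y)
```

```text
U [[ 674.9  -71.   120.7]
 [ 656.6 -190.5  120.7]] len 120.94082501962633 yaw -8.707333477765824 centre [ 626.4 -123.7  120.7]
L [[ 676.6  -72.3   40. ]
 [ 655.2 -191.9   40. ]] len 121.45718694548032 yaw -10.164036804009113 centre [ 626.6 -125.    40. ]
L-U in tool x,tool -y 0.4227025701639124 -1.2894242629872406
```

Call:
move_arm(motion=[0,0,0,0.3,0.7,8,-1,0,0,0,0,0,8,-1,0,0,0,0,0,8,-1,0,0,0,0,0,6,-1,0,0,0,0,0,6,-1,0,0,0,0,0,4,-1,0,0,0,0,0,2,-1,0,0,0,0,0,0,-1,0,0,0,0,0,0,-1])

```text
clock: 11.62
position: [627.9, -123.4, 105.9]
orientation: [[0.984, -0.177, 0.0], [-0.177, -0.984, -0.0], [0.0, 0.0, -1.0]]
contact_force: [-0.0, 0.2, -6.0]
finger_gap: 17.4
grasp_force: 60.0
```

Call:
move_arm(motion=[0,0,0,-0.6,0,1,-1,0,0,0,0,0,1,-1,0,0,0,0,0,1,-1,0,0,0,0,0,1,-1,0,0,0,0,0,0,-1,0,0,0,0,0,0,-1])

```text
clock: 12.12
position: [627.1, -123.3, 101.7]
orientation: [[0.984, -0.177, -0.0], [-0.177, -0.984, -0.0], [-0.0, 0.0, -1.0]]
contact_force: [0.5, 0.4, -5.4]
finger_gap: 17.6
grasp_force: 60.0
```

Call:
move_arm(motion=[0,0,0,0,0,1,-1,0,0,0,0,0,1,-1,0,0,0,0,0,1,-1,0,0,0,0,0,1,-1,0,0,0,0,0,0,-1,0,0,0,0,0,0,-1])

```text
clock: 12.62
position: [627.2, -123.3, 97.7]
orientation: [[0.984, -0.177, 0.0], [-0.177, -0.984, -0.0], [0.0, 0.0, -1.0]]
contact_force: [1.1, -0.1, -5.3]
finger_gap: 17.8
grasp_force: 60.0
```

Call:
move_arm(motion=[0,0,0,0,0,1,-1,0,0,0,0,0,1,-1,0,0,0,0,0,1,-1,0,0,0,0,0,1,-1,0,0,0,0,0,1,-1,0,0,0,0,0,1,-1,0,0,0,0,0,1,-1,0,0,0,0,0,1,-1,0,0,0,0,0,1,-1,0,0,0,0,0,0,-1,0,0,0,0,0,0,-1])

```text
clock: 13.53
position: [627.5, -123.4, 89.9]
orientation: [[0.984, -0.177, 0.001], [-0.177, -0.984, -0.001], [0.001, 0.0, -1.0]]
contact_force: [-1.5, 0.9, 7.5]
finger_gap: 17.8
grasp_force: 60.0
```

Call:
move_arm(motion=[0,0,0,0,0,1,-1,0,0,0,0,0,1,-1,0,0,0,0,0,1,-1,0,0,0,0,0,1,-1,0,0,0,0,0,0,-1,0,0,0,0,0,0,-1])

```text
clock: 14.03
position: [627.5, -123.3, 87.7]
orientation: [[0.984, -0.177, 0.002], [-0.177, -0.984, -0.001], [0.002, 0.0, -1.0]]
contact_force: [-6.8, 2.9, 17.9]
finger_gap: 17.7
grasp_force: 60.0
```

Call:
move_arm(motion=[0,0,0,0,0,1,-1,0,0,0,0,0,1,-1,0,0,0,0,0,0,-1,0,0,0,0,0,0,-1,0,0,0,0,0,0,-1,0,0,0,0,0,0,-1])

```text
clock: 14.53
position: [627.5, -123.3, 87.7]
orientation: [[0.984, -0.177, 0.003], [-0.177, -0.984, -0.001], [0.003, 0.001, -1.0]]
contact_force: [-11.6, 3.5, 30.3]
finger_gap: 17.4
grasp_force: 60.0
```

Run:
```python
from h import *
s=get_state();print(s['position'],s['contact_force'],s['grasp_force'],s['torque'])
f=grab_frame("side")[:,:,::-1]
cv2.imwrite("pics/s5.png",cv2.resize(f[130:230,200:330],None,fx=6,fy=6,interpolation=cv2.INTER_CUBIC))
print(get_state()['position'],get_state()['contact_force'])
```

```text
[ 627.46144869 -123.34698465   87.65541032] [-11.57824056   3.46596099  30.26552939] 60.01169264316559 [ 0.66332271  2.09942538 -0.07154843]
[ 627.46635515 -123.36516682   87.67632239] [-11.42871421   3.6140376   29.97323937]
```

View pics/s5.png

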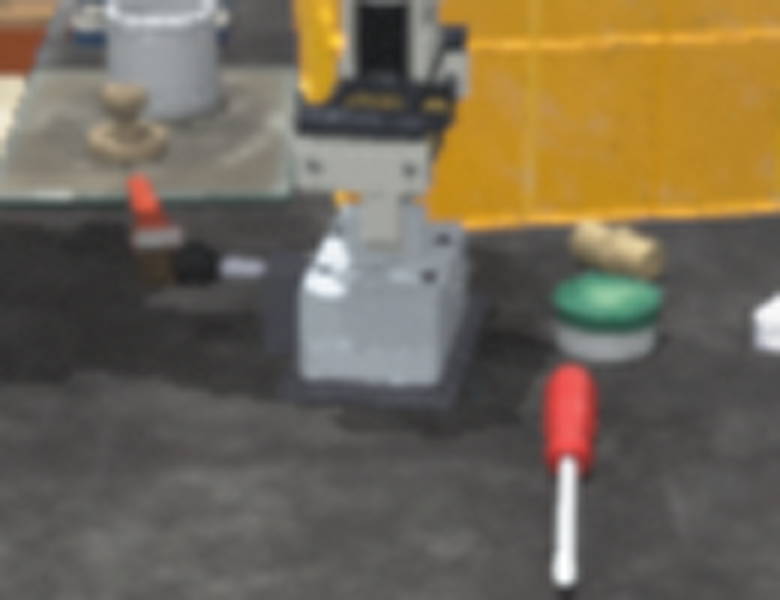

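The side view shows the mould shut with no visible gap at about (370,330). The knob is out at (195,262) and the bystanders are untouched. TCP height stayed at 87.7 mm as the force rose, so the faces have met. Handing in.

```bash
python3 -c "
from plant import *
print(hand_in())"
```

```text
the job is handed in; nothing more can be done
None
```

I handed the job in with the mould shut: stop pin out at its stop, upper half seated on both dowels, and the lug still gripped at 60 N while pressing down with about 30 N. `hand_in()` gave no verdict, so the judged result isn't confirmed.

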